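# Drift a dowel out of the bridge into a catch tray

## Robot

A 6-joint arm with a two-finger parallel gripper is mounted at the origin on the work surface; the furniture and walls round the work are solid. World frame = base frame: x ahead of the robot, y to its left, z up, the work surface at z = 0. Lengths are in mm, angles in rad, forces in N, time in s.
With the tool pointing down it reaches from about 325 to 850 mm from the base axis. Payload 4.4 kg.
Tool frame: the origin (TCP) lies where the fingers leave the gripper's body, on its centre line; the fingertips stand 97 mm ahead of it and the grasp point (between the pads) lies 78 mm ahead of it (r.finger_overhang is the distance from the TCP to the fingertips, in mm); z points along the fingers, x is the direction in which the jaws open and shut, and the axes are right-handed (so a half turn about z gives the same grasp; the last joint's range is limited). The gripper opens to 94 mm and grips with 3 to 60 N. Pads are 16 mm wide; open, the fingers measure 119 mm over their backs; the gripper's body (75 mm by 177 mm) begins 78 mm behind the grasp point.
Start: joints at [1.05, 0.207, 1.542, -0, 1.393, -0.15], TCP at [207.832, 536.129, 302.647] pointing down, gripper open.
Joint ranges: [-2.73, 2.73], [-0.86, 2.22], [0.23, 2.46], [-1.11, 4.25], [0.08, 2.63], [-2.82, 2.82]. Speed limits (rad/s): [2.79, 2.79, 3.14, 3.14, 3.14, 3.14].

## Interface

Orientations are given as a unit quaternion [w, x, y, z].
In Python, from rig import r gives the robot as it stands. The module is installed in compiled form; this text tells all that it offers.
- The arm moves only by the tool step_arm, never from a script. Its argument "moves" is a list of rows, each a list of 3 entries, a list of its own where there are three numbers: the shift along the tool's x, y, z in m, then the turn, a rotation vector about the tool's x, y, z in rad, then the closure in counts, from 0 (fully open) to 255 (shut). A call has exactly 8 rows; each row shifts and turns the pose as measured when the row begins, along the tool's axes as they then stand; what a row does not reach is not made up. A row lasts 1/8 s, in which the tool goes at most 62.5 mm and 10.7 degrees, less where a joint would pass 70% of its speed; a pose out of reach is approached as far as the arm can. A call with a gripper value outside its range is refused whole. The fingers move at their own pace and stop on an object; "grip_force" is the grip in N (left out, the last holds). Time passes only in rows, so rows that do not move let the fingers close, or fill a call up. It gives the time, the measured TCP pose, the force and the opening at its end, in the units of the state.
- r.state(): the state, without advancing time (a new reading comes with each control period).
- r.get_image(name): name is "scene" or "top"; returns (picture, depth): 420x560x3 uint8, blue, green, red; 420x560 float32, mm along the optical axis (not along the pixel's ray), 0 where there is no reading.
- r.calibration(name): a dict with "fx", "fy", "cx", "cy" (pixels), "eye" and "orientation" of the camera in the world. Camera axes: x right, y down, z forward; pixel columns grow to the right and rows downward; lengths in mm; the calibration is good to about 2 mm. A picture is of the moment at which its call begins. calibration takes no time and is no camera call.
- r.finish_job(): hands the job in, once; it reports no verdict.
The state is a dict: "time": time; "joint_positions": joint angles; "qvel": joint speeds; "joint_efforts": joint torques, N m; "eef_pos": TCP position; "tcp_rot": TCP orientation; "ft_force": force on the tool from outside, world axes, zero at the start; "wrist_torque": the same for the moment, N m; "finger_gap": finger opening in mm.
Only numpy, scipy, OpenCV 4.12 (cv2) and the standard library are available. Lean on these libraries where they do the work, as an engineer would, in place of code of your own. Each camera call takes 0.05 s, during which the arm holds its last target.

## Task

Free the brass dowel pin that sits in the bore of the blue-legged bridge. First take the orange catch tray by its white grip and slide it under the bridge, with the middle of the tray below the bore; then take the slim red-handled punch out of the stand and push the pin down and right out with it, so that the pin drops into the tray. Leave the pin lying in the tray, the tray flat on the bench, and let go of the punch; it may stay standing in the bore.

Things in the scene. Friction and masses are not known exactly. Their poses are not given: they have to be found in the camera images.
- bore (a point): Centre of the mouth of a vertical through-bore (25 mm wide, 50 mm deep) in the top face, 115 mm high, of a fixed bridge: aluminium block 100 x 70 mm, underside 65 mm high, on two blue legs at -x and +x, 104 mm gap. The gap is open along y; the tray goes in from +y, its axes parallel to these. The pin drops free once the punch tip is 50 mm below the mouth. z up.
- pin_mid (a point): Centre of the brass dowel pin, 22 mm in diameter, 32 mm long, upright in the bore with its top about 10 mm below the mouth, too deep to grip. Spring balls 40 mm below the mouth hold it; pushing it past them takes up to about 20 N.
- tray_grip (a point): Grip tab of the loose orange tray, a point 50 mm above the tray's underside. Tab: white, upright, 12 mm thick along x, 30 mm along y, 70 mm tall; grasp its 12 mm from above. The tray's middle is 130 mm from the tab along -y; tray 84 x 84 mm outside, 25 mm high. It starts on the bridge's +y side, tab away from the bridge, and slides on the bench, 250 g. z up.
- punch_grip (a point): Middle of the red handle (24 mm diameter, 60 mm long, upright) of the slim punch, 150 g. A 50 mm flange has its underside 38 mm below the point; the tip of its 10 mm steel rod is 100 mm below it. It hangs by the flange in a stand 80 mm high; a thick blue punch hangs 110 mm beside it. Pushed fully into the bore, its flange rests on the bridge and it stands by itself. z up.
Not all that is in view belongs to the job. Leave any green or pink look-alike of the part that bears punch_grip alone.

How it is judged:
By the outcome, as a careful person would: the job done as asked, in the order asked, and still so for the second after the job is handed in, with the robot touching nothing.
It also fails if it takes over 51 s, if anything falls off the work surface, if the arm or the gripper's body presses on something with over 40 N, if the wrist force passes 120 N, or if a joint passes its speed limit or range.

## Working session

There is one attempt and no reset: what is moved stays moved. The work goes in short steps, Python scripts to look and compute and a tool call to move; the robot and the scene stay as the last step left them, time stands still between calls to the robot, and variables do not carry over. Pictures are saved under pics/ and viewed, and the job is handed in when it is done.

Besides the shell and the picture viewer there is one more tool, called after ">>>" as a command line: name --argument value ..., lists and objects as JSON in quotes. step_arm: Moves the arm, as the interface text tells. Its arguments: {"type":"object","properties":{"moves":{"type":"array"},"grip_force":{"type":"number"}},"required":["moves"]}

```bash
ls; mkdir -p pics; python3 - <<'E'
from rig import r
import cv2,numpy as np
print(r.state())
for n in("scene","top"):
    im,d=r.get_image(n); cv2.imwrite(f"pics/{n}0.png",im); np.save(f"pics/{n}0.npy",d); print(n,r.calibration(n))
E
```

```text
pics
{'time': 0.0, 'joint_positions': array([ 1.05051469e+00,  2.07417055e-01,  1.54295640e+00,  5.90045208e-06,
        1.39352212e+00, -1.50542490e-01]), 'qvel': array([-1.30898658e-03,  5.08786263e-04,  4.27218824e-06,  1.47353614e-04,
        8.09201300e-04,  1.04853133e-03]), 'joint_efforts': array([ 1.52229091e-03, -3.70874977e+01, -2.81419015e+01,  7.00539001e-02,
        3.60104092e-02, -1.51829868e-04]), 'eef_pos': array([207.51920238, 535.60326331, 301.4911005 ]), 'tcp_rot': array([ 4.98216698e-04,  8.25036783e-01,  5.65077853e-01, -1.03809874e-03]), 'ft_force': array([0.2915398 , 0.79704508, 0.15072137]), 'wrist_torque': array([-0.01028945,  0.03598183,  0.01600186]), 'finger_gap': 94.16187070791861}
scene {'fx': 531.968260930625, 'fy': 531.968260930625, 'cx': 286.99013480637564, 'cy': 202.53113244896667, 'eye': array([ -11.31121631, -736.22384666,  883.4088992 ]), 'orientation': array([-0.44012171,  0.85429063, -0.24672663,  0.12492547])}
top {'fx': 420.7730385068261, 'fy': 420.7730385068261, 'cx': 282.17249387840303, 'cy': 204.08231758178297, 'eye': array([401.03846227, 186.09793382, 945.21196682]), 'orientation': array([-0.04571357,  0.71386844, -0.69589764,  0.06347116])}
```

View pics/scene0.png

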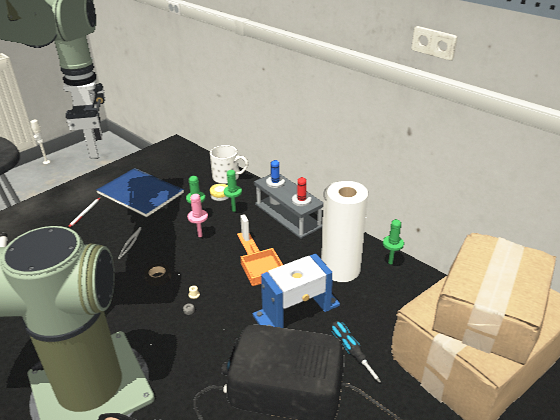

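View pics/top0.png

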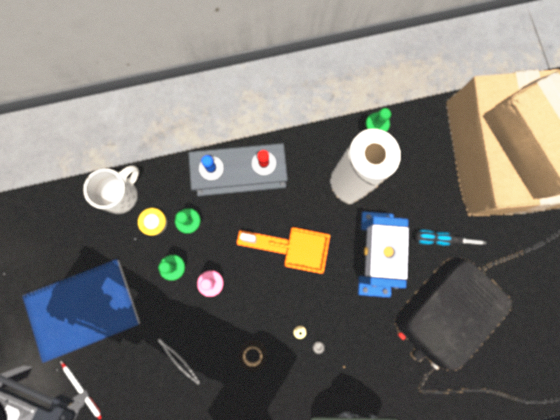

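The scene picture shows the bridge (top face near 297,275), the orange tray (262,264) with its white tab (244,228), the stand with the red punch (302,188) and blue punch (275,172), and green and pink decoys. In the top view they are: bore ~(389,252), tray ~(307,250), tab ~(248,239), red handle ~(263,158), and a paper roll (375,155) near the stand. Now I'll measure them.

```bash
cat > h.py <<'E'
import numpy as np,cv2
from scipy.spatial.transform import Rotation as R
from rig import r
def q2R(q): return R.from_quat([q[1],q[2],q[3],q[0]]).as_matrix()
def ray(n,u,v):
    c=r.calibration(n); d=np.array([(u-c['cx'])/c['fx'],(v-c['cy'])/c['fy'],1.]); return np.array(c['eye']),q2R(c['orientation'])@d
def plane(n,u,v,z):
    e,d=ray(n,u,v); return e+d*(z-e[2])/d[2]
def proj(n,p):
    c=r.calibration(n); q=q2R(c['orientation']).T@(np.array(p)-c['eye']); return c['fx']*q[0]/q[2]+c['cx'],c['fy']*q[1]/q[2]+c['cy']
def cloud(n,d):
    c=r.calibration(n); v,u=np.mgrid[:d.shape[0],:d.shape[1]]
    P=np.stack([(u-c['cx'])/c['fx']*d,(v-c['cy'])/c['fy']*d,d],-1)
    P=P@q2R(c['orientation']).T+c['eye']; P[d==0]=np.nan; return P
def mask(im,col):
    h=cv2.cvtColor(im,cv2.COLOR_BGR2HSV); H,S,V=[h[...,i].astype(int) for i in range(3)]
    return {'red':((H<6)|(H>174))&(S>170)&(V>90),'orange':(H>=8)&(H<20)&(S>170)&(V>120),'white':(S<60)&(V>150),
     'blue':(H>100)&(H<125)&(S>130)&(V>70)}[col]
E
python3 - <<'E'
from h import *
for n in("top","scene"):
    im=cv2.imread(f"pics/{n}0.png"); d=np.load(f"pics/{n}0.npy"); P=cloud(n,d)
    x0=dict(top=dict(red=(245,140,285,180),orange=(230,220,340,280),white=(235,230,265,250),bt=(360,205,415,300)),
      scene=dict(red=(285,170,320,205),orange=(230,225,290,285),white=(236,212,254,242),bt=(260,250,340,310)))[n]
    for k,(a,b,c,e) in x0.items():
        m=mask(im,'white' if k=='bt' else k); mm=np.zeros_like(m); mm[b:e,a:c]=m[b:e,a:c]
        if k=='bt': mm&=(abs(P[...,2]-115)<8)
        mm=cv2.morphologyEx(mm.astype(np.uint8),cv2.MORPH_OPEN,np.ones((2,2)))
        v,u=np.nonzero(mm); q=P[mm>0]
        print(n,k,len(u),u.mean(),v.mean(),'P med',np.nanmedian(q,0).round(1),'z5/95',np.nanpercentile(q,[5,95],axis=0).round(0).tolist())
        rc=cv2.minAreaRect(np.stack([u,v],1).astype(np.float32)); print('   rect',rc)
        if k=='bt':
            print(np.round([plane(n,*p,115) for p in cv2.boxPoints(rc)],1)); print('centre',plane(n,*rc[0],115))
    ax=dict(top=(380,240,400,265),scene=(285,262,310,282))[n]
crop=cv2.imread("pics/top0.png")
c1=cv2.resize(crop[130:310,180:430],None,fx=3.2,fy=3.2,interpolation=cv2.INTER_CUBIC); cv2.imwrite("pics/c_top.png",c1)
crop=cv2.imread("pics/scene0.png")
c1=cv2.resize(crop[150:330,220:420],None,fx=3.3,fy=3.3,interpolation=cv2.INTER_CUBIC); cv2.imwrite("pics/c_scene.png",c1)
E
```

```text
top red 124 263.85483870967744 158.7258064516129 P med [614.5 205.2 147.2] z5/95 [[609.0, 197.0, 112.0], [626.0, 213.0, 150.0]]
   rect ((263.5, 159.0), (14.0, 9.0), 90.0)
top orange 644 299.07919254658384 251.44254658385094 P med [443.6 114.7   4.3] z5/95 [[400.0, 59.0, -1.0], [488.0, 252.0, 27.0]]
   rect ((283.0961608886719, 246.01925659179688), (91.97845458984375, 41.18438720703125), 11.309932708740234)
top white 106 248.4433962264151 238.28301886792454 P med [464.4 234.8  69.4] z5/95 [[459.0, 221.0, 15.0], [471.0, 247.0, 72.0]]
   rect ((248.53848266601562, 238.3076934814453), (15.297059059143066, 7.0601806640625), 11.309932708740234)
top bt 1729 389.9994216310006 252.71255060728745 P med [439.6 -49.3 115.6] z5/95 [[394.0, -82.0, 103.0], [486.0, -16.0, 118.0]]
   rect ((390.07110595703125, 252.43505859375), (36.41694259643555, 52.264217376708984), 2.602562189102173)
[[389.8  -9.8 115. ]
 [492.5 -15.5 115. ]
 [491.1 -88.5 115. ]
 [388.2 -81.5 115. ]]
centre [439.89815129 -48.76768083 115.        ]
scene red 139 302.45323741007195 188.59712230215828 P med [617.3 198.4 117.9] z5/95
[... 173 characters left out ...]
] z5/95 [[396.0, 70.0, 0.0], [484.0, 151.0, 25.0]]
   rect ((256.1105041503906, 260.90057373046875), (40.88117599487305, 37.16470718383789), 48.01278305053711)
scene white 167 245.64670658682635 227.92215568862275 P med [462.9 224.4  35.5] z5/95 [[457.0, 219.0, -2.0], [504.0, 289.0, 69.0]]
   rect ((245.5, 228.5), (25.0, 7.0), 90.0)
scene bt 1162 297.53098106712565 274.84939759036143 P med [440.8 -55.  113.8] z5/95 [[394.0, -83.0, 106.0], [487.0, -20.0, 116.0]]
   rect ((297.7734375, 274.6961364746094), (27.257719039916992, 52.32152557373047), 68.5522689819336)
[[392.2 -14.4 115. ]
 [513.5 -18.9 115. ]
 [485.4 -95.7 115. ]
 [371.6 -88.4 115. ]]
centre [439.10713321 -55.38656893 115.        ]
```

View pics/c_top.png

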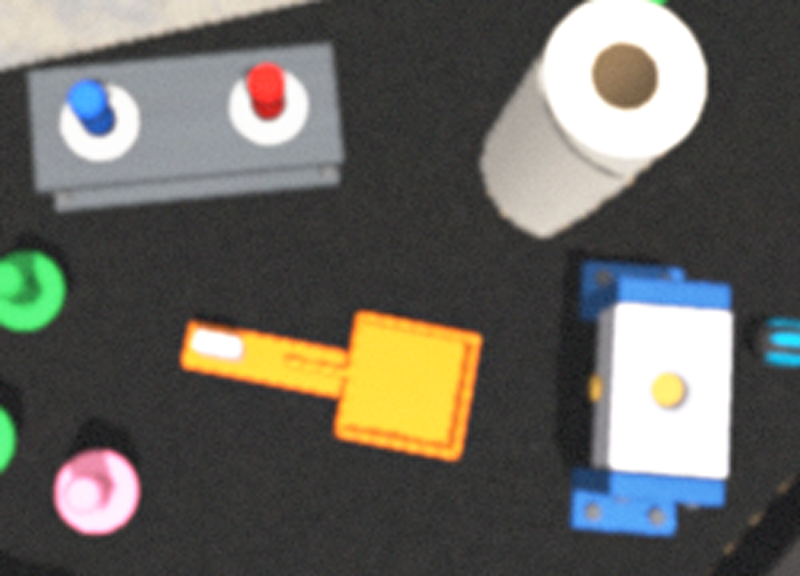

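View pics/c_scene.png

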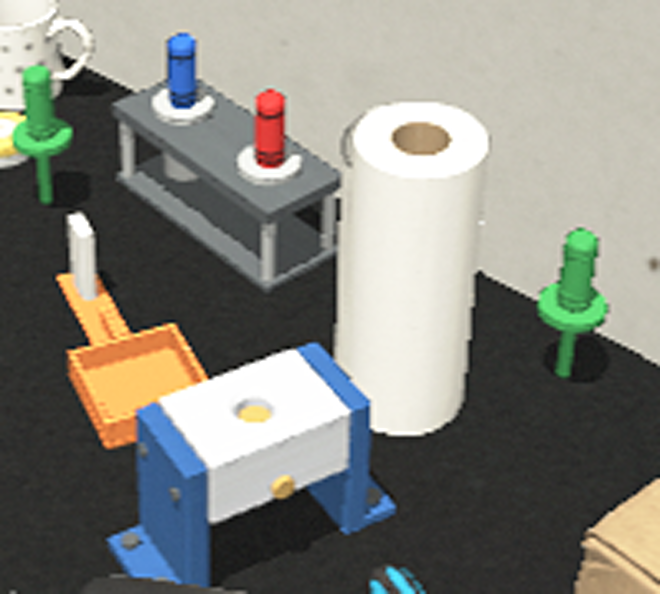

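```bash
python3 - <<'E'
from h import *
im=cv2.imread("pics/top0.png"); d=np.load("pics/top0.npy"); P=cloud("top",d)
ims=cv2.imread("pics/scene0.png"); ds=np.load("pics/scene0.npy"); Ps=cloud("scene",ds)
# bench check
print('bench z', np.nanmedian(P[300:330,200:230,2]), np.nanmedian(Ps[280:300,200:230,2]))
hs=cv2.cvtColor(im,cv2.COLOR_BGR2HSV).astype(int); hss=cv2.cvtColor(ims,cv2.COLOR_BGR2HSV).astype(int)
# pin/bore yellow in both views
for n,h,(a,b,c,e) in(("top",hs,(380,243,400,263)),("scene",hss,(286,262,308,282))):
    m=np.zeros(h.shape[:2],bool); m[b:e,a:c]=((h[...,0]>12)&(h[...,0]<35)&(h[...,1]>70))[b:e,a:c]
    v,u=np.nonzero(m); print(n,'pin',len(u),u.mean(),v.mean(),'z105',plane(n,u.mean(),v.mean(),105).round(1),'z115',plane(n,u.mean(),v.mean(),115).round(1))
# bridge top rect, both
for n,I,Q,(a,b,c,e) in(("top",im,P,(355,205,415,300)),("scene",ims,Ps,(255,245,345,320))):
    m=mask(I,'white')&(abs(Q[...,2]-115)<5); mm=np.zeros_like(m); mm[b:e,a:c]=m[b:e,a:c]
    v,u=np.nonzero(mm); X=np.array([plane(n,*p,115)[:2] for p in zip(u,v)],np.float32)
    rc=cv2.minAreaRect(X); print(n,'block',rc, X.mean(0))
# blue legs in top: fit
m=mask(im,'blue'); mm=np.zeros_like(m); mm[205:305,355:415]=m[205:305,355:415]
q=P[mm]; q=q[(abs(q[:,2]-115)<6)]; rc=cv2.minAreaRect(q[:,:2].astype(np.float32)); print('blue top',rc,len(q))
# tray
m=mask(im,'orange');mm=np.zeros_like(m); mm[215:285,228:340]=m[215:285,228:340]
q=P[mm]; u=np.nonzero(mm)
rim=q[(q[:,2]>17)]; print('rim',len(rim),cv2.minAreaRect(rim[:,:2].astype(np.float32)),rim.mean(0))
tr=q[q[:,1]<160]; print('tray all',cv2.minAreaRect(tr[:,:2].astype(np.float32)))
# tray outline by pixel at z=25
mm2=mm.copy(); mm2[:,:285]=False
X=np.array([plane("top",*p,25)[:2] for p in zip(*np.nonzero(mm2)[::-1])],np.float32); print('tray z25',cv2.minAreaRect(X))
# tab top
m=mask(im,'white');mm=np.zeros_like(m);mm[228:250,235:262]=m[228:250,235:262]&(P[228:250,235:262,2]>60)
v,u=np.nonzero(mm); X=np.array([plane("top",*p,70)[:2] for p in zip(u,v)],np.float32); print('tab top',len(X),X.mean(0),cv2.minAreaRect(X))
# punch
m=mask(im,'red');mm=np.zeros_like(m);mm[140:180,245:285]=m[140:180,245:285]
q=P[mm]; q=q[q[:,2]>142]; print('red top',len(q),q.mean(0),q.max(0),q.min(0))
m=mask(ims,'red');mm=np.zeros_like(m);mm[170:206,285:320]=m[170:206,285:320]
v,u=np.nonzero(mm); print('scene red v',v.min(),v.max(),plane("scene",u.mean(),(v.min()+v.max())/2,118))
# flange in top: white near
m=mask(im,'white')&(P[...,2]>75)&(P[...,2]<100);mm=np.zeros_like(m);mm[140:185,245:285]=m[140:185,245:285]
v,u=np.nonzero(mm);pts=np.stack([u,v],1).astype(np.float32);c,rad=cv2.minEnclosingCircle(pts);print('flange',c,rad,plane("top",*c,87),np.nanmedian(P[mm],0))
# roll
for n,Q in(("top",P),("scene",Ps)):
    q=Q.reshape(-1,3); q=q[(q[:,2]>100)&(q[:,0]>480)&(q[:,0]<680)&(q[:,1]>-100)&(q[:,1]<120)]; print(n,'roll/tall',len(q),q.min(0),q.max(0))
# gripper
q=Ps.reshape(-1,3); q=q[(q[:,0]>50)&(q[:,0]<350)&(q[:,1]>400)&(q[:,1]<680)&(q[:,2]>200)&(q[:,2]<600)]
Rt=q2R(r.state()['tcp_rot']); t=r.state()['eef_pos']; l=(q-t)@Rt
for z0 in range(-200,100,25):
    s=l[(l[:,2]>=z0)&(l[:,2]<z0+25)]
    if len(s): print(z0,len(s),np.percentile(s,[2,98],axis=0).round(0).tolist())
E
```

```text
bench z 1.0302905996206846 -0.5493579588624016
top pin 83 388.3734939759036 251.3734939759036 z105 [442.4 -48.2 105. ] z115 [441.9 -45.4 115. ]
scene pin 40 296.675 275.075 z105 [442.4 -46.3 105. ] z115 [436.5 -55.1 115. ]
top block ((442.5819396972656, -47.143150329589844), (71.38525390625, 102.48401641845703), 87.1560287475586) [441.43146  -47.138676]
scene block ((474.819580078125, -51.886260986328125), (75.03644561767578, 205.36033630371094), 87.3014144897461) [439.84543  -49.915703]
blue top ((441.528564453125, -47.556671142578125), (70.62114715576172, 135.95172119140625), 87.17625427246094) 520
rim 139 ((447.78375244140625, 127.80257415771484), (125.38922882080078, 83.71896362304688), 80.24327850341797) [433.32438263  91.18654385  25.06544774]
tray all ((447.40545654296875, 110.76164245605469), (101.64158630371094, 92.28033447265625), 80.16166687011719)Traceback (most recent call last):
  File "<stdin>", line 26, in <module>
  File "h.py", line 8, in plane
    e,d=ray(n,u,v); return e+d*(z-e[2])/d[2]
        ~~~^^^^^^^
  File "h.py", line 6, in ray
    c=r.calibration(n); d=np.array([(u-c['cx'])/c['fx'],(v-c['cy'])/c['fy'],1.]); return np.array(c['eye']),q2R(c['orientation'])@d
ValueError: time passes only in moves, steps and waits
```

```bash
python3 - <<'E'
s=open('h.py').read().replace("from rig import r\n","from rig import r\n_C={n:r.calibration(n) for n in('top','scene')}\n").replace("c=r.calibration(n)","c=_C[n]")
open('h.py','w').write(s)
E
python3 - <<'E'
from h import *
im=cv2.imread("pics/top0.png"); d=np.load("pics/top0.npy"); P=cloud("top",d)
ims=cv2.imread("pics/scene0.png"); ds=np.load("pics/scene0.npy"); Ps=cloud("scene",ds)
m=mask(im,'orange');mm=np.zeros_like(m); mm[215:285,228:340]=m[215:285,228:340]
mm2=mm.copy(); mm2[:,:286]=False
v,u=np.nonzero(mm2);X=np.array([plane("top",*p,25)[:2] for p in zip(u,v)],np.float32); print('tray z25',cv2.minAreaRect(X))
m=mask(im,'white');mm=np.zeros_like(m);mm[228:250,235:262]=m[228:250,235:262]&(P[228:250,235:262,2]>60)
v,u=np.nonzero(mm); X=np.array([plane("top",*p,70)[:2] for p in zip(u,v)],np.float32); print('tab top',len(X),X.mean(0),cv2.minAreaRect(X))
m=mask(im,'red');mm=np.zeros_like(m);mm[140:180,245:285]=m[140:180,245:285]
q=P[mm]; q=q[q[:,2]>142]; print('red top',len(q),q.mean(0),q.max(0),q.min(0))
m=mask(ims,'red');mm=np.zeros_like(m);mm[170:206,285:320]=m[170:206,285:320]
v,u=np.nonzero(mm); print('scene red v',v.min(),v.max(),plane("scene",u.mean(),(v.min()+v.max())/2,118))
m=mask(im,'white')&(P[...,2]>75)&(P[...,2]<100);mm=np.zeros_like(m);mm[140:185,245:285]=m[140:185,245:285]
v,u=np.nonzero(mm);pts=np.stack([u,v],1).astype(np.float32);c,rad=cv2.minEnclosingCircle(pts);print('flange',c,rad,plane("top",*c,87),np.nanmedian(P[mm],0))
for n,Q in(("top",P),("scene",Ps)):
    q=Q.reshape(-1,3); q=q[(q[:,2]>130)&(q[:,0]>480)&(q[:,0]<680)&(q[:,1]>-100)&(q[:,1]<150)]; print(n,'roll',len(q),np.percentile(q,[1,99],axis=0).round())
q=Ps.reshape(-1,3); q=q[(q[:,0]>50)&(q[:,0]<350)&(q[:,1]>400)&(q[:,1]<680)&(q[:,2]>200)&(q[:,2]<600)]
Rt=q2R(r.state()['tcp_rot']); t=r.state()['eef_pos']; l=(q-t)@Rt; print(Rt.round(3).tolist())
for z0 in range(-200,100,25):
    s=l[(l[:,2]>=z0)&(l[:,2]<z0+25)]
    if len(s): print(z0,len(s),np.percentile(s,[2,98],axis=0).round(0).tolist())
E
```

```text
tray z25 ((445.7030029296875, 110.54402160644531), (94.00043487548828, 89.58385467529297), 80.16439819335938)
tab top 85 [465.72858 235.21158] ((465.85455322265625, 235.32516479492188), (29.73656463623047, 12.182832717895508), 80.1553726196289)
red top 95 [619.18718942 207.70159714 148.07727541] [630.2748033  217.14444782 153.19215006] [609.55737459 199.07419115 143.74596021]
scene red v 177 200 [619.85347688 205.31981581 118.        ]
flange (262.7831726074219, 164.26080322265625) 25.83416175842285 [618.25868392 208.608564    87.        ] [613.22293653 203.29940851  81.37207594]
top roll 2727 [[551. -33. 134.]
 [648.  54. 232.]]
scene roll 2289 [[550. -37. 131.]
 [644.  48. 230.]]
[[0.361, 0.932, -0.001], [0.932, -0.361, -0.002], [-0.002, -0.0, -1.0]]
-200 278 [[-39.0, -32.0, -195.0], [-6.0, 32.0, -175.0]]
-175 356 [[-38.0, -33.0, -174.0], [-5.0, 32.0, -151.0]]
-150 349 [[-40.0, -32.0, -150.0], [-3.0, 33.0, -125.0]]
-125 307 [[-39.0, -34.0, -125.0], [-3.0, 33.0, -101.0]]
-100 414 [[-45.0, -36.0, -100.0], [3.0, 34.0, -76.0]]
-75 218 [[-47.0, -21.0, -74.0], [11.0, 20.0, -50.0]]
-50 625 [[-93.0, -33.0, -48.0], [75.0, 31.0, -26.0]]
-25 402 [[-86.0, -33.0, -24.0], [72.0, 32.0, -1.0]]
0 64 [[-81.0, -16.0, 0.0], [50.0, 18.0, 24.0]]
25 87 [[-66.0, -11.0, 26.0], [-53.0, 8.0, 49.0]]
50 122 [[-64.0, -11.0, 51.0], [51.0, 8.0, 75.0]]
75 120 [[-63.0, -12.0, 75.0], [54.0, 7.0, 98.0]]
```

```bash
cat >> h.py <<'E'
def goal(yaw): # tool x at yaw deg (world), tool z down
    a=np.radians(yaw); c,s=np.cos(a),np.sin(a)
    return np.array([[c,s,0],[s,-c,0],[0,0,-1.]])
def plan(way,n=None,step=0.055,ang=0.17,pose=None):
    """way: list of (x,y,z,yaw) TCP; prints rows"""
    if pose is None:
        s=r.state(); pose=(np.array(s['eef_pos']),q2R(s['tcp_rot']))
    p,Q=pose; k=0
    for w in way:
        t=np.array(w[:3],float); G=goal(w[3]); 
        rv=R.from_matrix(Q.T@G).as_rotvec(); N=w[4] if len(w)>4 else max(1,int(np.ceil(max(np.linalg.norm(t-p)/1000/step,np.linalg.norm(rv)/ang))))
        p0=p.copy();Q0=Q.copy()
        for i in range(N):
            tp=p0+(t-p0)*(i+1)/N; TQ=Q0@R.from_rotvec(rv*(i+1)/N).as_matrix()
            sh=(Q.T@(tp-p)/1000).round(4); tr=R.from_matrix(Q.T@TQ).as_rotvec().round(3)
            k+=1; print(k,sh.tolist(),tr.tolist()); 
            p=p+Q@sh*1000; Q=Q@R.from_rotvec(tr).as_matrix()
    return p,Q
E
python3 - <<'E'
from h import *
d=np.load("pics/top0.npy"); P=cloud("top",d).reshape(-1,3); P=P[~np.isnan(P[:,0])]
G=goal(-9.85); l=(P-[465.8,235.3,0])@G
s=P[(abs(l[:,0])<110)&(abs(l[:,1])<60)&(P[:,2]>60)]; print(len(s),np.percentile(s,[0,50,100],axis=0).round(0))
for n,(u,v) in dict(pink=(209,281),g1=(171,266),g2=(187,220)).items():
    q=P; Z=cloud("top",d)[v-14:v+15,u-14:v and u+15].reshape(-1,3); Z=Z[Z[:,2]>40]; print(n,np.nanmedian(Z,0).round(),np.nanmax(Z,0).round())
# wall: points beyond x>680
s=P[(P[:,2]>30)&(P[:,0]>640)&(P[:,1]>50)&(P[:,1]<400)]; print('wallish',np.percentile(s,[1,50,99],axis=0).round())
plan([(465.8,235.3,200,-9.85)])
E
```

```text
391 [[364. 220.  63.]
 [387. 289.  73.]
 [584. 312. 134.]]
pink [371. 304.  72.] [393. 333. 134.]
g1 [400. 382.  72.] [424. 412. 134.]
g2 [493. 356.  72.] [522. 386. 136.]
wallish [[640. 167.  77.]
 [648. 232.  81.]
 [663. 348.  85.]]
1 [-0.0207, 0.0388, 0.0113] [0.0, 0.0, 0.153]
2 [-0.0146, 0.0415, 0.0113] [0.0, 0.0, 0.152]
3 [-0.0081, 0.0433, 0.0114] [0.0, 0.001, 0.153]
4 [-0.0014, 0.044, 0.0113] [0.0, -0.0, 0.152]
5 [0.0052, 0.0437, 0.0113] [0.001, -0.0, 0.153]
6 [0.0118, 0.0424, 0.0113] [-0.0, 0.0, 0.152]
7 [0.0181, 0.0401, 0.0113] [-0.0, 0.0, 0.153]
8 [0.0241, 0.0369, 0.0112] [-0.0, 0.001, 0.152]
9 [0.0293, 0.0328, 0.0113] [0.0, -0.0, 0.153]
```

```bash
python3 - <<'E'
from h import *
plan([(465.8,235.3,235,-9.85,8)])
E
```

```text
1 [-0.0233, 0.0437, 0.0084] [0.0, 0.0, 0.172]
2 [-0.0155, 0.047, 0.0083] [0.0, 0.0, 0.171]
3 [-0.0073, 0.049, 0.0084] [0.001, 0.001, 0.172]
4 [0.0012, 0.0495, 0.0083] [-0.0, -0.0, 0.171]
5 [0.0096, 0.0486, 0.0083] [-0.0, 0.0, 0.172]
6 [0.0177, 0.0462, 0.0083] [-0.0, 0.001, 0.172]
7 [0.0255, 0.0425, 0.0084] [-0.0, -0.0, 0.171]
8 [0.0322, 0.0375, 0.0083] [0.0, 0.0, 0.172]
```

>>> step_arm --moves '[[[-0.023, 0.044, 0.008], [0, 0, 0.172], 100], [[-0.0155, 0.047, 0.008], [0, 0, 0.172], 100], [[-0.007, 0.049, 0.008], [0, 0, 0.172], 100], [[0.001, 0.0495, 0.008], [0, 0, 0.172], 100], [[0.0095, 0.0485, 0.008], [0, 0, 0.172], 100], [[0.0175, 0.046, 0.008], [0, 0, 0.172], 100], [[0.0255, 0.0425, 0.008], [0, 0, 0.172], 100], [[0.032, 0.0375, 0.008], [0, 0, 0.172], 100]]' --grip_force 30

```text
time: 1.1
eef_pos: [463.6, 223.8, 233.1]
tcp_rot: [0.001, 0.994, -0.106, -0.002]
ft_force: [0.5, 0.5, -0.9]
finger_gap: 57.2
```

```bash
python3 - <<'E'
from h import *
s=r.state();print(s['time'],s['eef_pos'],s['finger_gap'])
plan([(465.8,235.3,235,-9.85,4),(465.8,235.3,132,-9.85,4)])
E
```

```text
1.1 [463.64169169 223.83635511 233.09214444] 57.24350106553283
1 [-0.0001, -0.0029, -0.0005] [0.001, 0.001, -0.01]
2 [-0.0, -0.0029, -0.0005] [0.001, 0.001, -0.01]
3 [-0.0, -0.0029, -0.0004] [0.0, 0.0, -0.01]
4 [-0.0, -0.003, -0.0005] [0.001, 0.001, -0.011]
5 [-0.0, 0.0, 0.0257] [0.0, 0.0, 0.0]
6 [-0.0, 0.0, 0.0258] [0.0, 0.0, 0.0]
7 [-0.0, 0.0, 0.0257] [0.0, 0.0, 0.0]
8 [-0.0, 0.0, 0.0258] [0.0, 0.0, 0.0]
```

>>> step_arm --moves '[[[0, -0.006, 0], [0.001, 0.001, -0.021], 100], [[0, -0.005, 0], [0.001, 0.001, -0.02], 100], [[0, 0, 0.02], [0, 0, 0], 100], [[0, 0, 0.025], [0, 0, 0], 100], [[0, 0, 0.02], [0, 0, 0], 100], [[0, 0, 0.02], [0, 0, 0], 100], [[0, 0, 0.012], [0, 0, 0], 100], [[0, 0, 0], [0, 0, 0], 100]]'

```text
time: 2.1
eef_pos: [462.5, 241.1, 133.4]
tcp_rot: [-0.0, 0.997, -0.077, -0.001]
ft_force: [0.4, -0.9, 0.9]
finger_gap: 56.8
```

```bash
python3 - <<'E'
from h import *
s=r.state();print(s['time'],s['eef_pos'],s['finger_gap'])
plan([(465.8,235.3,130,-9.85,2)])
for n in("top","scene"):
    im,d=r.get_image(n); cv2.imwrite(f"pics/{n}1.png",im)
    a,b=((190,170),(195,170))[n=="scene"]; c=cv2.resize(im[b:b+130,a:a+180],None,fx=4,fy=4,interpolation=cv2.INTER_CUBIC); cv2.imwrite(f"pics/{n}1c.png",c)
E
```

```text
2.1 [462.46710044 241.13967303 133.428334  ] 56.82458104357971
1 [0.0021, 0.0026, 0.0017] [-0.0, 0.001, 0.009]
2 [0.0021, 0.0026, 0.0017] [-0.0, 0.001, 0.009]
```

View pics/scene1c.png

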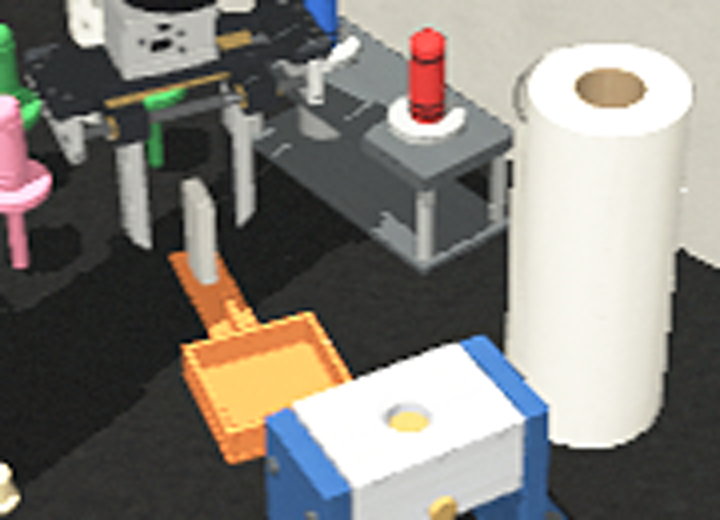

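The tab (crop 200,230) stands midway between the fingers, and the pads span it. Next I correct a few mm and close.

>>> step_arm --moves '[[[0.004, 0.005, 0.002], [0, 0.001, 0.018], 100], [[0, 0, 0], [0, 0, 0], 100], [[0, 0, 0], [0, 0, 0], 255], [[0, 0, 0], [0, 0, 0], 255], [[0, 0, 0], [0, 0, 0], 255], [[0, 0, 0], [0, 0, 0], 255], [[0, 0, 0], [0, 0, 0], 255], [[0, 0, 0], [0, 0, 0], 255]]' --grip_force 30

```text
time: 3.2
eef_pos: [468.4, 235.5, 135.0]
tcp_rot: [-0.002, 0.996, -0.087, 0.002]
ft_force: [0.3, 0.1, 1.8]
finger_gap: 11.9
```

```bash
python3 - <<'E'
from h import *
s=r.state();print(s['time'],s['eef_pos'],s['finger_gap'],s['ft_force'],R.from_matrix(q2R(s['tcp_rot'])).as_matrix()[:,0])
E
```

```text
3.2 [468.37207123 235.5266985  135.04419188] 11.930068493274367 [0.25240328 0.12742947 1.76682153] [ 0.98477644 -0.17377196  0.00431954]
```

```bash
python3 - <<'E'
from h import *
plan([(454.6,207.7,135,-2.84,5),(454.6,207.7,135,-2.84,3)])
E
```

```text
1 [-0.0017, 0.006, -0.0] [-0.001, -0.001, -0.025]
2 [-0.0019, 0.0059, -0.0] [-0.0, -0.001, -0.025]
3 [-0.0021, 0.0058, -0.0] [-0.001, -0.001, -0.025]
4 [-0.0022, 0.0058, -0.0001] [-0.001, -0.001, -0.025]
5 [-0.0023, 0.0058, 0.0001] [-0.001, -0.001, -0.025]
6 [0.0, 0.0, -0.0] [0.0, 0.0, -0.0]
7 [0.0, 0.0, -0.0] [0.0, 0.0, -0.0]
8 [0.0, 0.0, -0.0] [0.0, 0.0, -0.0]
```

>>> step_arm --moves '[[[-0.002, 0.006, 0], [0, -0.001, -0.025], 255], [[-0.002, 0.006, 0], [-0.001, -0.001, -0.025], 255], [[-0.002, 0.006, 0], [-0.001, -0.001, -0.025], 255], [[-0.002, 0.006, 0], [-0.001, -0.001, -0.025], 255], [[-0.002, 0.006, 0], [0, 0, -0.025], 255], [[0, 0, 0], [0, 0, 0], 255], [[0, 0, 0], [0, 0, 0], 255], [[0, 0, 0], [0, 0, 0], 255]]'

```text
time: 4.2
eef_pos: [453.9, 205.1, 135.0]
tcp_rot: [-0.001, 1.0, -0.021, 0.001]
ft_force: [-0.6, 0.1, 0.6]
finger_gap: 11.6
```

```bash
python3 - <<'E'
from h import *
s=r.state();print(s['time'],s['eef_pos'],s['finger_gap'],s['ft_force'],np.degrees(np.arctan2(*q2R(s['tcp_rot'])[:2,0][::-1])))
im,d=r.get_image("top"); cv2.imwrite("pics/top2.png",im); P=cloud("top",d)
c=cv2.resize(im[190:310,230:420],None,fx=4,fy=4,interpolation=cv2.INTER_CUBIC); cv2.imwrite("pics/top2c.png",c)
m=mask(im,'orange');m[:,:250]=0;m[:,355:]=0;m[:215]=0;m[290:]=0
q=P[m];rim=q[(q[:,2]>17)&(q[:,1]<s['eef_pos'][1]-75)];print('rim',len(rim),cv2.minAreaRect(rim[:,:2].astype(np.float32)))
plan([(448.6,82.8,134,-2.84,8)])
E
```

```text
4.2 [453.93389167 205.063973   134.97473449] 11.595791582938936 [-0.58830069  0.09623985  0.63295208] -2.3765411388475135
rim 127 ((446.81494140625, 71.64080810546875), (77.41304779052734, 83.98674011230469), 87.5784683227539)
1 [-0.0, 0.0153, 0.0001] [-0.0, -0.0, 0.001]
2 [-0.0001, 0.0153, 0.0001] [-0.0, -0.0, 0.001]
3 [0.0, 0.0153, 0.0001] [-0.001, -0.0, 0.001]
4 [0.0001, 0.0153, 0.0001] [0.0, -0.001, 0.001]
5 [-0.0, 0.0153, 0.0001] [-0.0, 0.0, 0.001]
6 [0.0, 0.0153, 0.0001] [-0.0, 0.0, 0.001]
7 [0.0001, 0.0153, 0.0001] [-0.001, -0.0, 0.001]
8 [0.0, 0.0153, 0.0002] [0.0, -0.0, 0.001]
```

View pics/top2c.png

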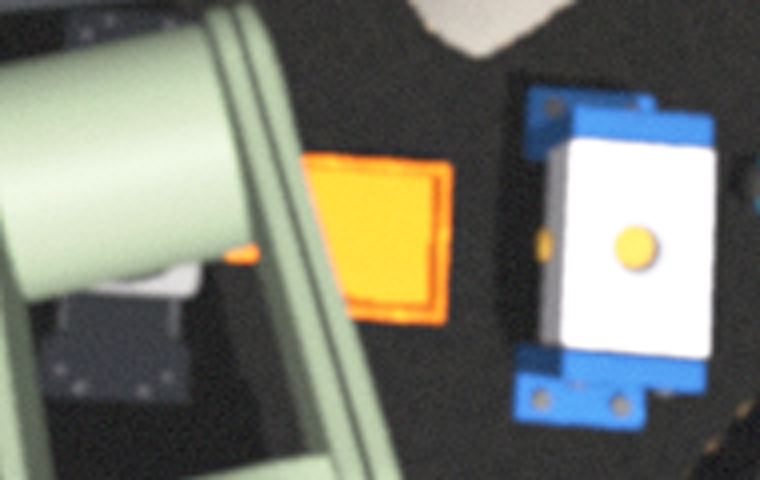

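The tray (crop ~380,240) is lined up with the gap. Its rim centre is x≈447, its yaw matches the bridge, and its front edge is at y≈33. Now I slide it in.

>>> step_arm --moves '[[[0, 0.014, 0], [0, 0, 0.002], 255], [[0, 0.018, 0], [0, 0, 0.002], 255], [[0, 0.018, 0], [0, 0, 0.002], 255], [[0, 0.018, 0], [0, 0, 0.001], 255], [[0, 0.018, 0], [0, 0, 0.001], 255], [[0, 0.018, 0], [0, 0, 0], 255], [[0, 0.01, 0], [0, 0, 0], 255], [[0, 0, 0], [0, 0, 0], 255]]'

```text
time: 5.25
eef_pos: [447.5, 82.0, 134.9]
tcp_rot: [-0.001, 1.0, -0.027, 0.001]
ft_force: [0.8, 0.4, -0.3]
finger_gap: 12.0
```

```bash
python3 - <<'E'
from h import *
s=r.state();print(s['time'],s['eef_pos'],s['finger_gap'],s['ft_force'],np.degrees(np.arctan2(*q2R(s['tcp_rot'])[:2,0][::-1])))
plan([(448.5,82.9,134.5,-2.84,2)])
E
```

```text
5.25 [447.49295386  81.9652659  134.94308042] 11.976941696886408 [ 0.75972932  0.43912985 -0.34889484] -3.0776495816987315
1 [0.0005, -0.0005, 0.0002] [-0.001, -0.0, -0.002]
2 [0.0005, -0.0005, 0.0002] [-0.001, -0.001, -0.002]
```

>>> step_arm --moves '[[[0, 0, 0], [0, 0, 0], 110], [[0, 0, 0], [0, 0, 0], 110], [[0, 0, 0], [0, 0, 0], 110], [[0, 0, -0.02], [0, 0, 0], 110], [[0, 0, -0.04], [0, 0, 0], 110], [[0, 0, -0.045], [0, 0, 0], 110], [[0, 0, -0.03], [0, 0, 0], 110], [[0, 0, 0], [0, 0, 0], 110]]'

```text
time: 6.25
eef_pos: [446.3, 83.5, 272.4]
tcp_rot: [0.0, 1.0, -0.024, -0.001]
ft_force: [0.8, 0.3, -0.6]
finger_gap: 53.8
```

```bash
python3 - <<'E'
from h import *
s=r.state();print(s['time'],s['eef_pos'],s['finger_gap'],s['ft_force'],np.degrees(np.arctan2(*q2R(s['tcp_rot'])[:2,0][::-1])))
plan([(619,207,275,-30,6)])
for n in("top","scene"):
    im,d=r.get_image(n); cv2.imwrite(f"pics/{n}3.png",im)
E
```

```text
6.25 [446.34062149  83.45523598 272.43663577] 53.83082913213393 [ 0.84436124  0.25698495 -0.62647141] -2.7578241914726207
1 [0.0278, -0.022, -0.0005] [0.0, 0.0, 0.079]
2 [0.0259, -0.024, -0.0005] [0.0, 0.001, 0.079]
3 [0.0239, -0.0261, -0.0005] [0.001, 0.0, 0.08]
4 [0.0218, -0.0278, -0.0005] [-0.0, 0.001, 0.079]
5 [0.0196, -0.0296, -0.0004] [-0.0, 0.0, 0.079]
6 [0.0171, -0.0309, -0.0004] [0.0, 0.001, 0.079]
```

View pics/scene3.png

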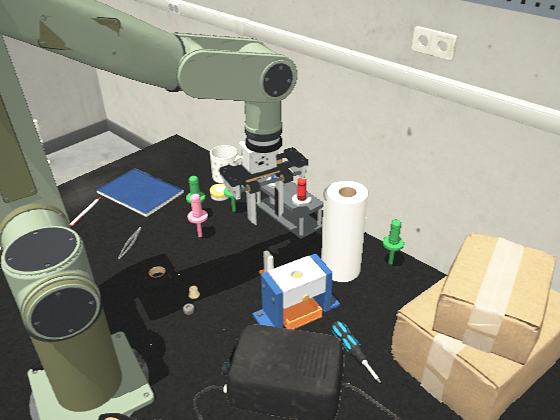

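The tray now sits under the bridge (304,313), with its tab upright at (268,260). The fingers have cleared it.

>>> step_arm --moves '[[[0.027, -0.022, 0], [0, 0, 0.079], 110], [[0.026, -0.024, 0], [0, 0, 0.079], 110], [[0.024, -0.026, 0], [0, 0, 0.079], 110], [[0.022, -0.028, 0], [0, 0, 0.079], 110], [[0.0195, -0.0295, 0], [0, 0, 0.079], 110], [[0.016, -0.029, 0], [0, 0, 0.079], 110], [[0, 0, 0], [0, 0, 0], 110], [[0, 0, 0], [0, 0, 0], 110]]'

```text
time: 7.35
eef_pos: [610.1, 206.7, 241.8]
tcp_rot: [0.01, 0.964, -0.265, -0.022]
ft_force: [1.1, 0.7, 0.4]
finger_gap: 53.5
```

```bash
python3 - <<'E'
from h import *
s=r.state();print(s['time'],s['eef_pos'],s['finger_gap'],np.degrees(np.arctan2(*q2R(s['tcp_rot'])[:2,0][::-1])))
im,d=r.get_image("top"); cv2.imwrite("pics/top4.png",im); P=cloud("top",d)
ims,ds=r.get_image("scene"); cv2.imwrite("pics/scene4.png",ims)
c=np.hstack([cv2.resize(im[130:310,220:420],(400,360)),cv2.resize(ims[140:320,200:400],(400,360))]); cv2.imwrite("pics/c4.png",c)
# tab from scene and top
for n,I,(a,b,c_,e) in(("top",im,(290,235,360,262)),("scene",ims,(258,245,278,276))):
    m=mask(I,'white'); mm=np.zeros_like(m); mm[b:e,a:c_]=m[b:e,a:c_]; v,u=np.nonzero(mm); print(n,len(u), u.mean() if len(u) else 0,v.mean() if len(u) else 0, plane(n,u.mean(),v.mean(),70) if len(u) else '')
plan([(619,207,197,-30,6)])
E
```

```text
7.35 [610.13271702 206.67727952 241.80676829] 53.46579358729589 -30.783175686763354
top 1542 318.1666666666667 248.48378728923475 [446.48604888  88.72776146  70.        ]
scene 234 269.21367521367523 263.96581196581195 [430.00426618  48.51971313  70.        ]
1 [0.0015, -0.001, 0.0075] [0.005, 0.006, -0.002]
2 [0.0015, -0.0011, 0.0076] [0.005, 0.006, -0.003]
3 [0.0014, -0.0009, 0.0075] [0.005, 0.006, -0.002]
4 [0.0013, -0.001, 0.0076] [0.004, 0.006, -0.002]
5 [0.0014, -0.0008, 0.0075] [0.005, 0.006, -0.003]
6 [0.0012, -0.0009, 0.0076] [0.005, 0.006, -0.002]
```

View pics/c4.png

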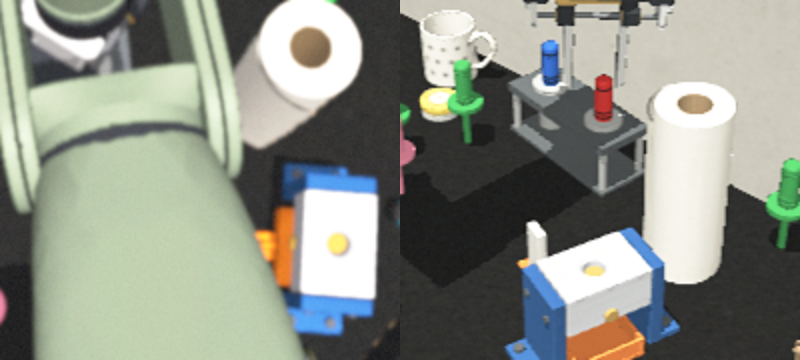

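>>> step_arm --moves '[[[0.005, -0.003, -0.01], [0.015, 0.018, -0.007], 110], [[0.002, -0.0015, 0], [0.014, 0.017, -0.007], 110], [[0, 0, 0], [0, 0, 0], 110], [[0, 0, 0], [0, 0, 0], 110], [[0, 0, 0], [0, 0, 0], 110], [[0, 0, 0], [0, 0, 0], 110], [[0, 0, 0], [0, 0, 0], 110], [[0, 0, 0], [0, 0, 0], 110]]'

```text
time: 8.45
eef_pos: [618.6, 205.7, 254.7]
tcp_rot: [-0.001, 0.966, -0.259, 0.002]
ft_force: [0.2, 0.2, -0.6]
finger_gap: 53.6
```

```bash
python3 - <<'E'
from h import *
s=r.state();print(s['time'],s['eef_pos'],s['tcp_rot'])
plan([(619,207,197,-30,4)])
ims,ds=r.get_image("scene"); cv2.imwrite("pics/scene5.png",ims)
c=cv2.resize(ims[120:240,220:360],None,fx=5,fy=5,interpolation=cv2.INTER_CUBIC); cv2.imwrite("pics/c5.png",c)
E
```

```text
8.45 [618.62394181 205.67597197 254.66300419] [-0.00097365  0.96599091 -0.25856734  0.00188294]
1 [-0.0001, -0.0003, 0.0144] [-0.001, -0.001, 0.0]
2 [-0.0001, -0.0003, 0.0144] [-0.0, -0.001, 0.0]
3 [-0.0001, -0.0003, 0.0144] [-0.001, -0.0, 0.0]
4 [-0.0001, -0.0003, 0.0145] [-0.001, -0.001, 0.001]
```

View pics/c5.png

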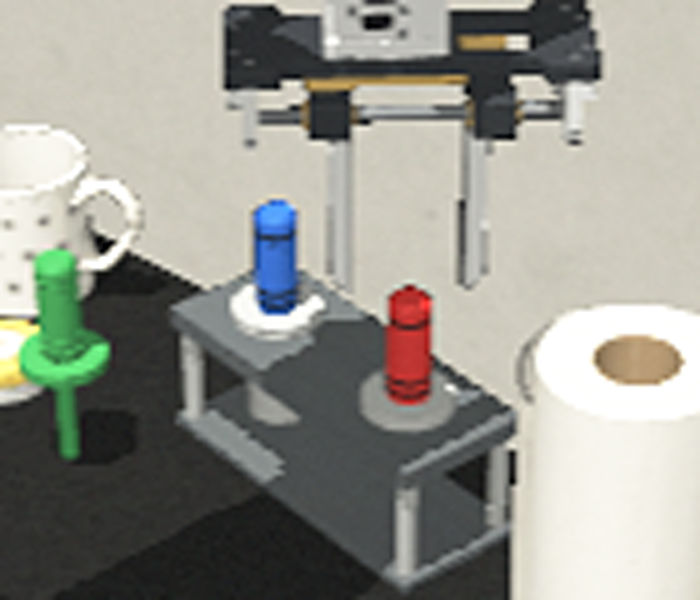

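The only red handle is the one in the stand (crop 410,345; full image 302,189). The greens, the pink one and the thick blue one don't fit the description. The fingers are centred above it, so I descend and close.

>>> step_arm --moves '[[[0, 0, 0.014], [0, 0, 0], 110], [[0, -0.001, 0.016], [-0.001, -0.001, 0], 110], [[0, 0, 0.014], [-0.001, -0.001, 0], 110], [[0, 0, 0.01], [0, 0, 0], 110], [[0, 0, 0], [0, 0, 0], 110], [[0, 0, 0], [0, 0, 0], 255], [[0, 0, 0], [0, 0, 0], 255], [[0, 0, 0], [0, 0, 0], 255]]' --grip_force 55

```text
time: 9.5
eef_pos: [619.0, 206.6, 195.9]
tcp_rot: [0.0, 0.966, -0.259, -0.0]
ft_force: [0.5, -0.6, 0.2]
finger_gap: 27.2
```

```bash
python3 - <<'E'
from h import *
s=r.state();print(s['time'],s['eef_pos'],s['tcp_rot'],s['finger_gap'],s['ft_force'])
ims,ds=r.get_image("scene"); cv2.imwrite("pics/scene6.png",ims)
c=cv2.resize(ims[120:240,220:360],None,fx=5,fy=5,interpolation=cv2.INTER_CUBIC); cv2.imwrite("pics/c6.png",c)
E
```

```text
9.5 [619.04113407 206.56007274 195.8553441 ] [ 1.57255589e-04  9.66004734e-01 -2.58524328e-01 -3.83052496e-05] 27.156161916001672 [ 0.49333864 -0.56957266  0.16803347]
```

View pics/c6.png

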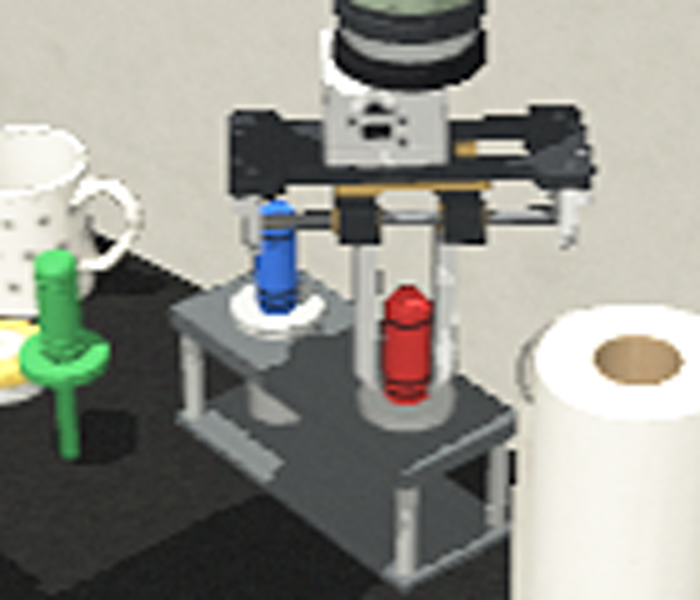

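>>> step_arm --moves '[[[0, 0, 0], [0, 0, 0], 255], [[0, 0, 0], [0, 0, 0], 255], [[0, 0, -0.015], [0, 0, 0], 255], [[0, 0, -0.025], [0, 0, 0], 255], [[0, 0, -0.03], [0, 0, 0], 255], [[0, 0, -0.03], [0, 0, 0], 255], [[0, 0, -0.02], [0, 0, 0], 255], [[0, 0, 0], [0, 0, 0], 255]]' --grip_force 55

```text
time: 10.55
eef_pos: [619.0, 206.7, 324.1]
tcp_rot: [-0.0, 0.966, -0.258, 0.001]
ft_force: [0.3, 1.2, -1.7]
finger_gap: 23.1
```

```bash
python3 - <<'E'
from h import *
s=r.state();print(s['time'],s['eef_pos'],s['tcp_rot'],s['finger_gap'],s['ft_force'])
ims,ds=r.get_image("scene"); cv2.imwrite("pics/scene7.png",ims)
c=cv2.resize(ims[80:240,220:360],None,fx=3.7,fy=3.7,interpolation=cv2.INTER_CUBIC); cv2.imwrite("pics/c7.png",c)
plan([(440,120,325,-30,8)])
E
```

```text
10.55 [619.01354988 206.74386722 324.10846873] [-4.82799161e-04  9.66020035e-01 -2.58464697e-01  1.02904836e-03] 23.110078899302287 [ 0.31055886  1.15818967 -1.73702337]
1 [-0.0139, 0.0205, -0.0003] [0.0, -0.0, 0.0]
2 [-0.014, 0.0206, -0.0003] [0.0, -0.0, 0.0]
3 [-0.0139, 0.0205, -0.0002] [0.0, -0.0, 0.0]
4 [-0.0139, 0.0205, -0.0003] [0.0, -0.0, 0.0]
5 [-0.0139, 0.0205, -0.0003] [0.0, -0.0, 0.0]
6 [-0.014, 0.0206, -0.0003] [0.0, -0.0, 0.001]
7 [-0.0139, 0.0205, -0.0002] [0.0, -0.0, -0.0]
8 [-0.0139, 0.0205, -0.0003] [0.0, -0.0, -0.0]
```

View pics/c7.png

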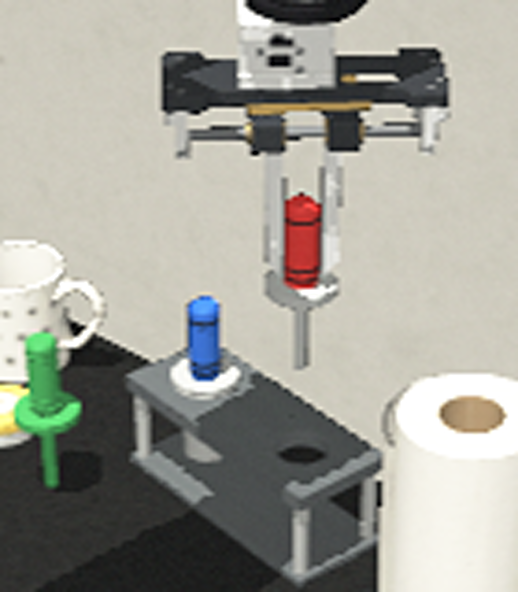

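The punch is out of the stand hole (crop 303,450), upright in the fingers, with its rod tip at crop (302,365). Now I carry it round the roll.

>>> step_arm --moves '[[[-0.012, 0.017, 0], [0, 0, 0], 255], [[-0.014, 0.0205, 0], [0, 0, 0], 255], [[-0.014, 0.0205, 0], [0, 0, 0], 255], [[-0.014, 0.0205, 0], [0, 0, 0], 255], [[-0.014, 0.0205, 0], [0, 0, 0], 255], [[-0.014, 0.0205, 0], [0, 0, 0], 255], [[-0.014, 0.0205, 0], [0, 0, 0], 255], [[-0.01, 0.015, 0], [0, 0, 0], 255]]'

```text
time: 11.6
eef_pos: [439.1, 122.4, 312.4]
tcp_rot: [0.004, 0.966, -0.258, -0.009]
ft_force: [0.2, -0.6, -1.8]
finger_gap: 23.3
```

```bash
python3 - <<'E'
from h import *
s=r.state();print(s['time'],s['eef_pos'],s['tcp_rot'],s['finger_gap'],s['ft_force'])
plan([(442,-47,322,-30,6)])
E
```

```text
11.6 [439.07728681 122.40031556 312.35888504] [ 0.00401145  0.96605518 -0.25813366 -0.00939712] 23.267329688440512 [ 0.2431184  -0.64173098 -1.79336313]
1 [0.0145, 0.0242, -0.0015] [0.002, 0.003, 0.0]
2 [0.0145, 0.0243, -0.0016] [0.002, 0.002, 0.0]
3 [0.0145, 0.0242, -0.0015] [0.002, 0.003, 0.001]
4 [0.0145, 0.0243, -0.0016] [0.002, 0.003, -0.0]
5 [0.0145, 0.0242, -0.0016] [0.003, 0.002, 0.0]
6 [0.0145, 0.0242, -0.0016] [0.002, 0.003, 0.0]
```

>>> step_arm --moves '[[[0.01, 0.017, -0.01], [0.006, 0.008, 0], 255], [[0.0145, 0.024, -0.002], [0.006, 0.008, 0], 255], [[0.0145, 0.024, -0.001], [0, 0, 0], 255], [[0.0145, 0.024, -0.001], [0, 0, 0], 255], [[0.0145, 0.024, -0.001], [0, 0, 0], 255], [[0.0145, 0.024, -0.001], [0, 0, 0], 255], [[0.0, 0.0, 0], [0, 0, 0], 255], [[0, 0, 0], [0, 0, 0], 255]]'

```text
time: 12.6
eef_pos: [435.5, -40.8, 319.4]
tcp_rot: [0.001, 0.966, -0.258, -0.009]
ft_force: [-0.1, 0.7, -0.9]
finger_gap: 23.2
```

```bash
python3 - <<'E'
from h import *
s=r.state();print(s['time'],s['eef_pos'],s['tcp_rot'],s['finger_gap'],s['ft_force'])
plan([(442,-47,315,-30,2)])
E
```

```text
12.6 [435.45716624 -40.81643451 319.36297414] [ 7.37289243e-04  9.66161379e-01 -2.57787394e-01 -8.79235409e-03] 23.168045379031597 [-0.13682495  0.67810709 -0.89980147]
1 [0.0044, 0.001, 0.0021] [0.003, 0.008, 0.001]
2 [0.0044, 0.0011, 0.0022] [0.003, 0.009, 0.001]
```

>>> step_arm --moves '[[[0.0045, 0.001, 0.002], [0.003, 0.008, 0.001], 255], [[0.0045, 0.001, 0.002], [0.003, 0.009, 0.001], 255], [[0, 0, 0], [0, 0, 0], 255], [[0, 0, 0], [0, 0, 0], 255], [[0, 0, 0], [0, 0, 0], 255], [[0, 0, 0], [0, 0, 0], 255], [[0, 0, 0], [0, 0, 0], 255], [[0, 0, 0], [0, 0, 0], 255]]'

```text
time: 13.6
eef_pos: [442.5, -45.0, 314.5]
tcp_rot: [-0.0, 0.966, -0.257, 0.0]
ft_force: [-0.6, -0.3, -1.5]
finger_gap: 23.0
```

```bash
python3 - <<'E'
from h import *
s=r.state();print(s['time'],s['eef_pos'],s['tcp_rot'],s['finger_gap'],s['ft_force'])
plan([(442,-47,305,-30,2)])
ims,ds=r.get_image("scene"); cv2.imwrite("pics/scene8.png",ims)
it,_=r.get_image("top"); cv2.imwrite("pics/top8.png",it)
c=cv2.resize(ims[170:330,230:370],None,fx=3.7,fy=3.7,interpolation=cv2.INTER_CUBIC); cv2.imwrite("pics/c8.png",c)
Rt=q2R(s['tcp_rot']); tip=s['eef_pos']+Rt@[0,0,178]; print('tip',tip,'tip px',proj("scene",tip),'mouth px',proj("scene",(442,-47,115)))
E
```

```text
13.6 [442.4522599  -44.96430787 314.49867547] [-4.16318492e-04  9.66423396e-01 -2.56954363e-01  3.20326551e-04] 23.009113794137654 [-0.58375563 -0.27813226 -1.4984309 ]
1 [0.0003, 0.001, 0.0047] [-0.0, -0.0, 0.002]
2 [0.0003, 0.001, 0.0048] [-0.001, -0.0, 0.002]
tip [442.60055025 -44.85037697 136.4987737 ] tip px (np.float64(296.50189979087224), np.float64(263.5244592387447)) mouth px (np.float64(296.75025491094294), np.float64(271.85376220231564))
```

View pics/c8.png

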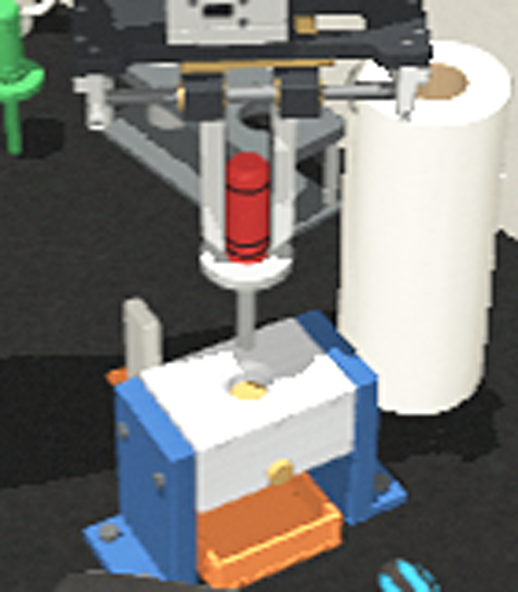

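View pics/top8.png

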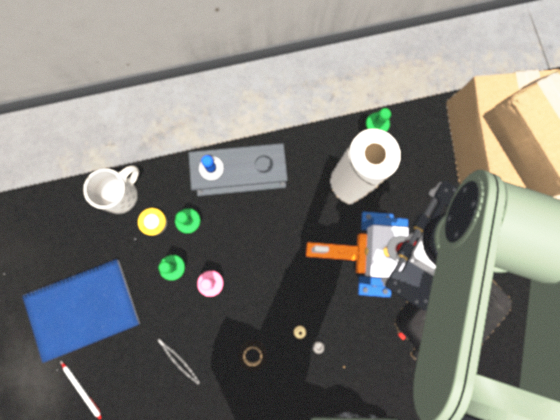

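```bash
python3 - <<'E'
from h import *
ims=cv2.imread("pics/scene0.png"); 
c=cv2.resize(ims[258:290,280:316],None,fx=16,fy=16,interpolation=cv2.INTER_CUBIC); cv2.imwrite("pics/c9.png",c)
print(plane("scene",296.7,273.9,115),plane("scene",297.6,273.5,115))
im=cv2.imread("pics/top8.png"); m=mask(im,'white'); mm=np.zeros_like(m); mm[238:256,300:335]=m[238:256,300:335]; v,u=np.nonzero(mm); X=np.array([plane("top",*p,70)[:2] for p in zip(u,v)],np.float32); print(len(X),X.mean(0),cv2.minAreaRect(X))
E
```

```text
[438.52329985 -52.16796441 115.        ] [440.77485852 -52.15812043 115.        ]
80 [445.85995  85.57858] ((446.52642822265625, 85.93594360351562), (10.339061737060547, 31.32878875732422), 1.4080030918121338)
```

View pics/c9.png

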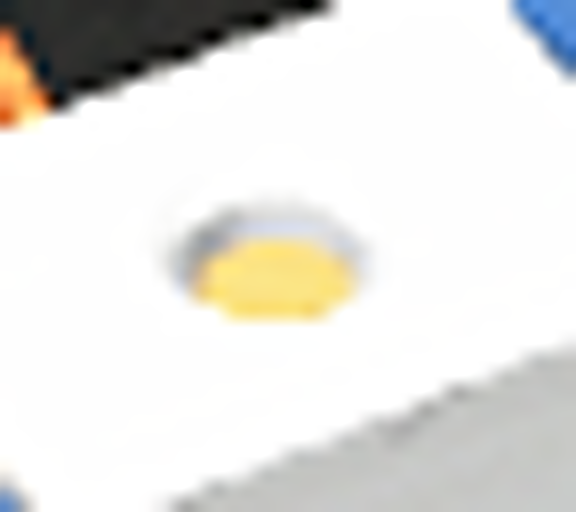

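```bash
python3 - <<'E'
from h import *
plan([(440.7,-48.8,300,-30,3)])
E
```

```text
1 [0.0001, 0.0014, 0.0048] [-0.0, -0.0, 0.001]
2 [0.0002, 0.0014, 0.0048] [-0.001, -0.0, 0.002]
3 [0.0001, 0.0014, 0.0049] [0.0, -0.0, 0.001]
```

>>> step_arm --moves '[[[0, 0.0015, 0.005], [0, 0, 0.001], 255], [[0, 0.0015, 0.005], [0, 0, 0.001], 255], [[0, 0.001, 0.004], [0, 0, 0], 255], [[0, 0, 0], [0, 0, 0], 255], [[0, 0, 0], [0, 0, 0], 255], [[0, 0, 0], [0, 0, 0], 255], [[0, 0, 0], [0, 0, 0], 255], [[0, 0, 0], [0, 0, 0], 255]]'

```text
time: 14.7
eef_pos: [440.3, -48.7, 299.4]
tcp_rot: [-0.0, 0.966, -0.258, 0.0]
ft_force: [-0.1, 0.1, -1.7]
finger_gap: 23.1
```

```bash
python3 - <<'E'
from h import *
s=r.state();print(s['time'],s['eef_pos'],s['tcp_rot'],s['finger_gap'],s['ft_force'])
ims,ds=r.get_image("scene"); cv2.imwrite("pics/scene10.png",ims)
c=cv2.resize(ims[225:305,250:350],None,fx=7,fy=7,interpolation=cv2.INTER_CUBIC); cv2.imwrite("pics/c10.png",c)
it,_=r.get_image("top"); c=cv2.resize(it[210:300,350:450],None,fx=6,fy=6,interpolation=cv2.INTER_CUBIC); cv2.imwrite("pics/c10t.png",c)
E
```

```text
14.7 [440.26856792 -48.73978987 299.38960646] [-4.17549940e-04  9.66124232e-01 -2.58077045e-01  1.81852315e-04] 23.073977319109407 [-0.06615322  0.12007237 -1.67440089]
```

View pics/c10.png

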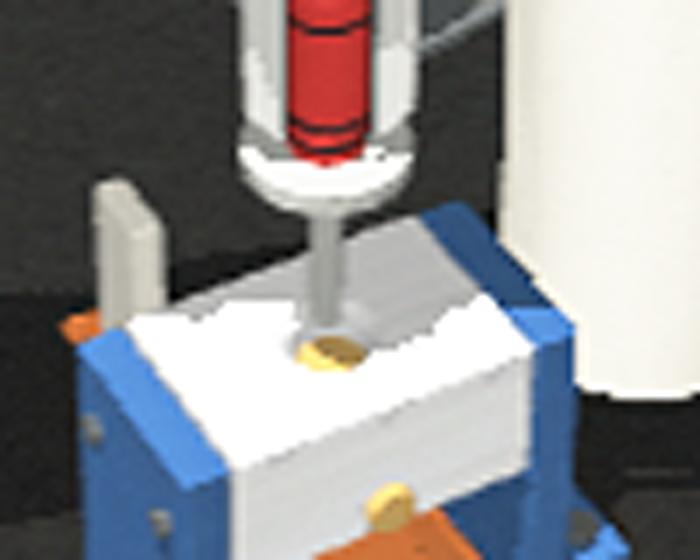

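View pics/c10t.png

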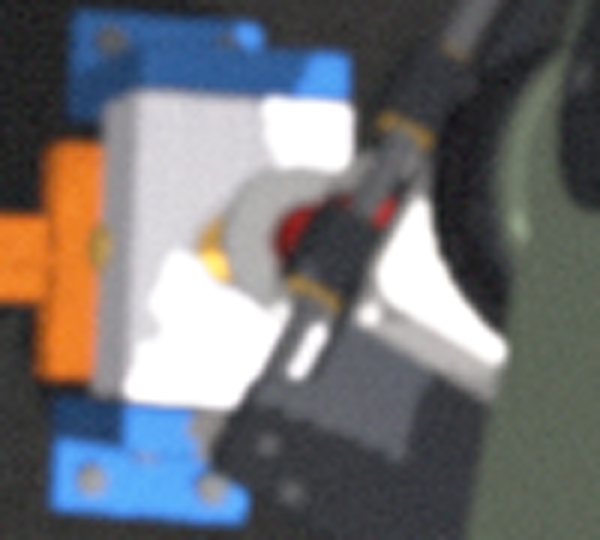

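>>> step_arm --moves '[[[0.001, -0.0005, 0.004], [0, 0, 0], 255], [[0, 0, 0.005], [0, 0, 0], 255], [[0, 0, 0.004], [0, 0, 0], 255], [[0, 0, 0.002], [0, 0, 0], 255], [[0, 0, 0.002], [0, 0, 0], 255], [[0, 0, 0], [0, 0, 0], 255], [[0, 0, 0], [0, 0, 0], 255], [[0, 0, 0], [0, 0, 0], 255]]' --grip_force 60

```text
time: 15.8
eef_pos: [441.6, -48.9, 281.5]
tcp_rot: [-0.0, 0.966, -0.258, 0.0]
ft_force: [0.7, 0.1, -0.4]
finger_gap: 23.4
```

```bash
python3 - <<'E'
from h import *
s=r.state();print(s['time'],s['eef_pos'],s['tcp_rot'],s['finger_gap'],s['ft_force'],s['wrist_torque'])
ims,ds=r.get_image("scene"); cv2.imwrite("pics/scene11.png",ims)
c=cv2.resize(ims[225:305,250:350],None,fx=7,fy=7,interpolation=cv2.INTER_CUBIC); cv2.imwrite("pics/c11.png",c)
E
```

```text
15.8 [441.64760206 -48.88408121 281.54640122] [-3.26986359e-04  9.66129955e-01 -2.58055419e-01  4.51041127e-04] 23.37264130638007 [ 0.65612168  0.1289177  -0.39724038] [-0.07703978  0.18261928  0.02846089]
```

View pics/c11.png

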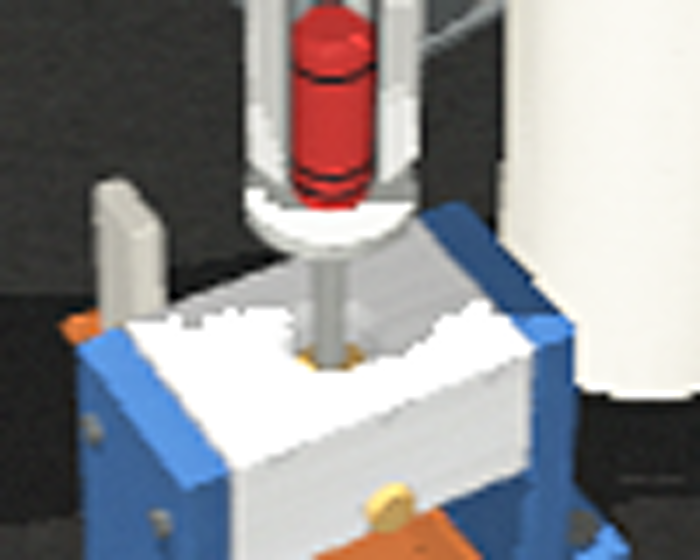

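The rod (crop 330,350) is in the bore and centred on the brass pin. Next I push down.

>>> step_arm --moves '[[[0, 0, 0.005], [0, 0, 0], 255], [[0, 0, 0.006], [0, 0, 0], 255], [[0, 0, 0.006], [0, 0, 0], 255], [[0, 0, 0.006], [0, 0, 0], 255], [[0, 0, 0.006], [0, 0, 0], 255], [[0, 0, 0.006], [0, 0, 0], 255], [[0, 0, 0.003], [0, 0, 0], 255], [[0, 0, 0], [0, 0, 0], 255]]' --grip_force 60

```text
time: 16.85
eef_pos: [441.4, -48.8, 241.8]
tcp_rot: [-0.0, 0.966, -0.258, 0.0]
ft_force: [0.1, -0.0, -1.6]
finger_gap: 23.0
```

```bash
python3 - <<'E'
from h import *
s=r.state();print(s['time'],s['eef_pos'],s['tcp_rot'],s['finger_gap'],s['ft_force'],s['wrist_torque'])
ims,ds=r.get_image("scene"); cv2.imwrite("pics/scene12.png",ims)
c=cv2.resize(ims[225:335,250:350],None,fx=5.4,fy=5.4,interpolation=cv2.INTER_CUBIC); cv2.imwrite("pics/c12.png",c)
E
```

```text
16.85 [441.40760945 -48.81357015 241.77825371] [-2.78259967e-04  9.66134026e-01 -2.58040628e-01  3.34189827e-05] 23.001983301563094 [ 0.07955139 -0.02372573 -1.5532985 ] [-0.01689463  0.09336526 -0.01912822]
```

View pics/c12.png

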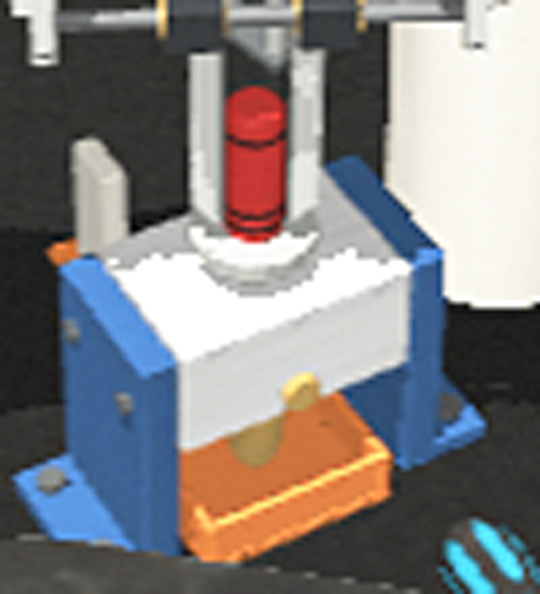

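The pin's lower end shows below the block at crop (255,445). I go on until the flange seats.

>>> step_arm --moves '[[[0, 0, 0.004], [0, 0, 0], 255], [[0, 0, 0.004], [0, 0, 0], 255], [[0, 0, 0.002], [0, 0, 0], 255], [[0, 0, 0.001], [0, 0, 0], 255], [[0, 0, 0], [0, 0, 0], 255], [[0, 0, 0], [0, 0, 0], 255], [[0, 0, 0], [0, 0, 0], 255], [[0, 0, 0], [0, 0, 0], 255]]' --grip_force 60

```text
time: 17.9
eef_pos: [442.1, -49.0, 231.0]
tcp_rot: [-0.0, 0.966, -0.258, 0.001]
ft_force: [0.9, 0.1, -0.5]
finger_gap: 23.4
```

```bash
python3 - <<'E'
from h import *
s=r.state();print(s['time'],s['eef_pos'],s['tcp_rot'],s['finger_gap'],s['ft_force'],s['wrist_torque'])
ims,ds=r.get_image("scene"); cv2.imwrite("pics/scene13.png",ims)
c=cv2.resize(ims[225:335,250:350],None,fx=5.4,fy=5.4,interpolation=cv2.INTER_CUBIC); cv2.imwrite("pics/c13.png",c)
E
```

```text
17.9 [442.05184309 -48.97788779 230.95024043] [-2.50948805e-04  9.66139003e-01 -2.58019615e-01  1.11453747e-03] 23.370844888897274 [ 0.90267079  0.07389033 -0.48862209] [-0.06072703  0.10150008 -0.03034345]
```

View pics/c13.png

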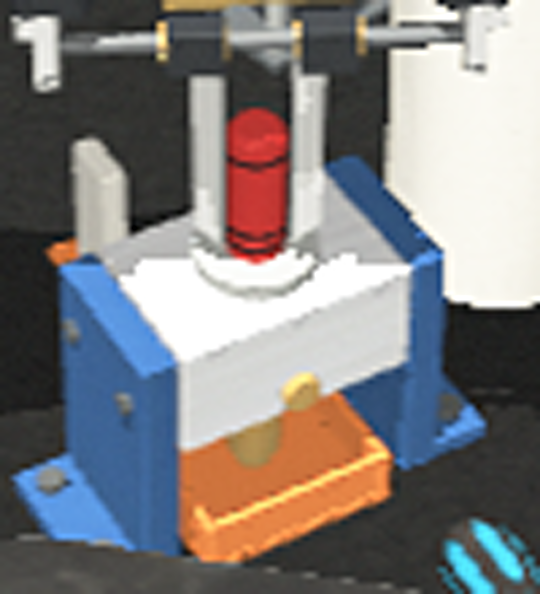

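The pin (255,445) didn't move as the punch went down another 11 mm, so it is already free and standing in the tray. Now I release and retreat.

>>> step_arm --moves '[[[0, 0, 0.001], [0, 0, 0], 255], [[0, 0, 0], [0, 0, 0], 120], [[0, 0, 0], [0, 0, 0], 110], [[0, 0, 0], [0, 0, 0], 110], [[0, 0, 0], [0, 0, 0], 110], [[0, 0, -0.015], [0, 0, 0], 110], [[0, 0, -0.03], [0, 0, 0], 110], [[0, 0, -0.04], [0, 0, 0], 110]]'

```text
time: 18.95
eef_pos: [440.6, -48.6, 316.7]
tcp_rot: [-0.0, 0.966, -0.258, -0.002]
ft_force: [0.9, -0.1, 0.7]
finger_gap: 53.4
```

>>> step_arm --moves '[[[0, 0, -0.04], [0, 0, 0], 110], [[0, 0, -0.03], [0, 0, 0], 110], [[0, -0.03, 0], [0, 0, 0], 110], [[-0.02, -0.04, 0], [0, 0, 0], 110], [[-0.03, -0.05, 0], [0, 0, 0], 110], [[-0.03, -0.05, 0], [0, 0, 0], 110], [[-0.02, -0.04, 0], [0, 0, 0], 110], [[0, 0, 0], [0, 0, 0], 110]]'

```text
time: 19.95
eef_pos: [462.0, 188.9, 404.0]
tcp_rot: [-0.002, 0.966, -0.26, 0.01]
ft_force: [-0.2, -0.1, 0.3]
finger_gap: 53.6
```

```bash
python3 - <<'E'
from h import *
s=r.state();print(s['time'],s['eef_pos'],s['finger_gap'],s['ft_force'])
ims,ds=r.get_image("scene"); cv2.imwrite("pics/scene14.png",ims)
c=cv2.resize(ims[225:335,250:350],None,fx=5.4,fy=5.4,interpolation=cv2.INTER_CUBIC); 
it,_=r.get_image("top"); cv2.imwrite("pics/top14.png",it)
cv2.imwrite("pics/c14.png",c)
E
```

```text
19.95 [461.95045007 188.89969017 403.96049459] 53.59641920304161 [-0.24104905 -0.12229199  0.29304218]
```

View pics/c14.png

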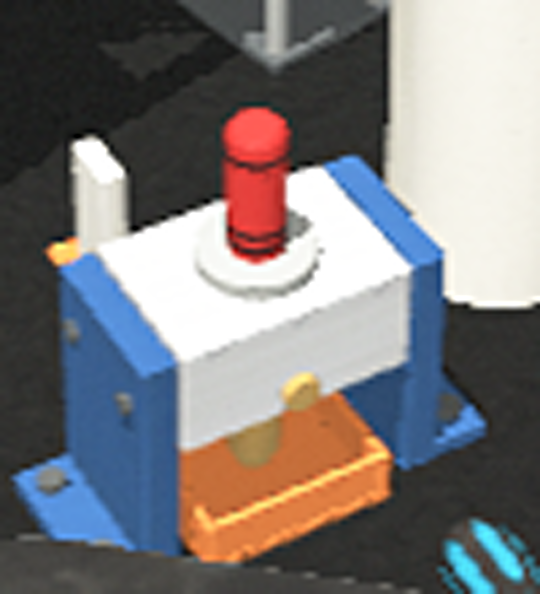

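View pics/top14.png

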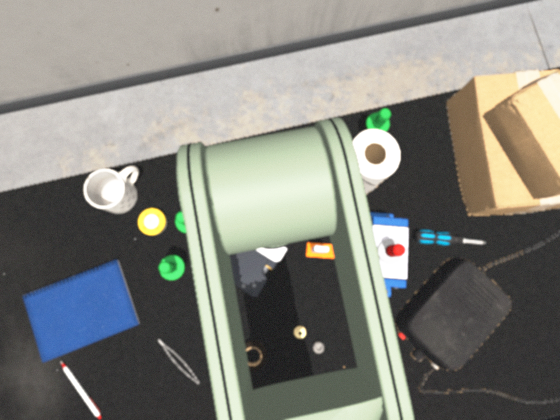

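```bash
python3 - <<'E'
from h import *
print([plane("scene",296.8,311.2,z).round(1).tolist() for z in (3,35)], proj("scene",(441,-59,3)), proj("scene",(441,-59,40)))
E
```

```text
[[439.2, -52.9, 3.0], [422.8, -77.7, 35.0]] (np.float64(298.97693694731396), np.float64(312.62049041307245)) (np.float64(299.1368731573454), np.float64(300.7810862646143))
```

>>> step_arm --moves '[[[0, 0, 0], [0, 0, 0], 110], [[0, 0, 0], [0, 0, 0], 110], [[0, 0, 0], [0, 0, 0], 110], [[0, 0, 0], [0, 0, 0], 110], [[0, 0, 0], [0, 0, 0], 110], [[0, 0, 0], [0, 0, 0], 110], [[0, 0, 0], [0, 0, 0], 110], [[0, 0, 0], [0, 0, 0], 110]]'

```text
time: 21.05
eef_pos: [462.8, 182.5, 404.3]
tcp_rot: [-0.001, 0.964, -0.265, 0.01]
ft_force: [-0.1, 0.4, -0.9]
finger_gap: 53.4
```

```bash
python3 - <<'E'
from rig import r
s=r.state();print(s['time'],s['ft_force'],abs(s['qvel']).max()); print(r.finish_job())
E
```

```text
21.05 [-0.1100213   0.35221697 -0.91362717] 0.0025191951559402296
the job is handed in; nothing more can be done
None
```

The brass pin is out of the bore and in the tray. I handed the job in at 21 s, with the arm clear and still.

**What I did:** I slid the tray under the bridge by its white grip. Then I took the red-handled punch from the stand, pushed the pin down through the bore with it, let go of the punch and moved away.

**Last checks:**
- **Pin:** the last scene picture shows it standing upright on the tray floor below the bore. Its lower edge measured about (439, −53, 3) mm. It did not move while the punch went down another 11 mm, so it is free.
- **Punch:** it stands by itself in the bore with its flange on the bridge.
- **Tray:** it looks flat on the bench, judged by eye from the picture. Its middle is within about 5 mm of the bore axis.

**Where readings disagreed:**
- **Bore:** the two cameras differed by about 4–5 mm on its position. I used a point in between, and the rod went in cleanly.
- **Tray middle:** the arm's position put it at y = −48 mm and the top camera at y = −44 mm. That is well inside the tray's margin.

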